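Pin back the sprung tension wheel of a belt drive

ROBOT

A 7-joint arm with a two-finger parallel gripper is mounted at the origin on a cart in front of the work surface, level with it; the furniture and walls round the work are solid. World frame = base frame: x ahead of the robot, y to its left, z up, the work surface at z = 0. Lengths are in m, angles in rad, forces in N, time in s.
With the tool pointing down it reaches from about 0.375 to 0.925 m from the base axis. Payload 3.1 kg.
Tool frame: the origin (TCP) lies between the finger pads; the fingertips stand 19 mm ahead of it and the grasp point (between the pads) is the TCP; z points along the fingers, y is the direction in which the jaws open and shut (so a half turn about z gives the same grasp; the last joint's range is limited). The gripper opens to 85 mm and grips with 20 to 120 N. Pads are 22 mm wide; open, the fingers measure 114 mm over their backs; the gripper's body (76 mm by 85 mm) begins 54 mm behind the grasp point. The pads swing forward as they close: fully open they stand 13 mm farther back than shut.
Start: joints at [1.088, 0.383, 0.044, 1.598, -0.018, 1.161, -0.05], TCP at [0.244, -0.602, 0.224] pointing down, gripper open.
Joint ranges: [-2.61, 2.61], [-0.41, 2.15], [-1.48, 1.57], [0, 2.5], [-1.57, 4.71], [0.05, 1.97], [-2.85, 2.85]. Speed limits (rad/s): [2.79, 2.79, 3.14, 3.14, 3.14, 3.14, 3.14].

INTERFACE

Orientations are given as a unit quaternion [x, y, z, w].
In Python, from bench import move_ptp, movel, move_j, move_gripper, pause, inverse_kinematics, read_camera, camera_params, MotionError, sign_off, look_for, tip_of, read_time_s, read_qpos, read_joint_vel, read_effort, read_eef_pos, read_tcp_rot, read_ft_force, read_ft_torque, read_finger_gap gives the robot as it stands. Calls block until the motion is done:
- move_ptp(position, orientation): joint-space move of the TCP to a pose.
- movel(position, orientation=None, speed=0.15): straight line of the TCP; orientation=None keeps the orientation; speed is the mean speed in m/s.
- move_j(angles): joint-space move.
- move_gripper(opening, effort=None): finger opening in m; effort is the grip in N (None keeps the last); returns when the fingers have stopped.
- pause(seconds).
- inverse_kinematics(position, orientation): joint angles nearest the present ones, or None.
- read_camera(name): name is "scene" or "top"; returns the picture (480x640x3 uint8, red, green, blue); there is no depth.
- camera_params(name): a dict with "K" (3x3 intrinsics, pixels), "dist_coeffs" ([k1, k2, p1, p2, k3] as OpenCV has them; the pictures are not rectified), "camera_from_world" (4x4, takes a point from world to camera coordinates). Camera axes: x right, y down, z forward; pixel columns grow to the right and rows downward; lengths in m; the calibration is good to about 2 mm. A picture is of the moment at which its call begins. camera_params takes no time and is no camera call.
A pose or a line that the arm cannot do raises MotionError and nothing moves.
- sign_off(): hands the job in, once; it reports no verdict.
Trained networks look in the newest picture that a camera, given by its name, has taken for a name from the list of things; names that differ only in an ending like _2 or _b are one class to them, and where a whole thing is asked for, a point or a joint stands for the part that bears it (a point fixed in the world has none). Each returns a list of dicts, best first, with "confidence" (0 to 1); they miss things now and then, are a little off and sometimes report something else, mostly with a low value. They report only what shows in the picture. A call takes as long as a camera call. They do not tell look-alikes from the thing itself.
- look_for(camera, name): "at" ([column, row] in pixels, amid what is visible of it).
- tip_of(camera, name): "at" ([column, row] in pixels: a listed point, or the origin of a listed thing).
Readings, each from a call of its own:
- read_time_s(): time.
- read_qpos(): joint angles.
- read_joint_vel(): joint speeds.
- read_effort(): joint torques, N m.
- read_eef_pos(): TCP position.
- read_tcp_rot(): TCP orientation.
- read_ft_force(): force on the tool from outside, world axes, zero at the start.
- read_ft_torque(): the same for the moment, N m.
- read_finger_gap(): finger opening in m.
Only numpy, scipy, OpenCV 4.12 (cv2) and the standard library are available. Lean on these libraries where they do the work, as an engineer would, in place of code of your own. Each camera call takes 0.05 s, during which the arm holds its last target. There are 200 camera calls.

TASK

The belt drive's tension wheel has to be locked back so that a new belt can be fitted. Take the red-headed pin from its holder and use its shank to push the blue take-up arm round against its spring until the pin stands over the yellow-edged slot, then, still holding the arm back, drop the pin down into the slot and let go, so that the pin alone keeps the arm back. Leave the blue-headed pin in its holder.

Things in the scene. Friction and masses are not known exactly. Their poses are not given: they have to be found in the camera images.
- red_pin: Pin with a round RED head, upright in one of two sockets (24 deep) of a grey holder 32 high, foot 8 above the worktop. 96 tall: steel shank 16 across, 60 long, tapered foot; head 26 across, 36 high, gripped from above at any yaw. 0.09 kg. Origin: centre of the foot's underside; z up the pin (head z = 60 to 96). All lengths here and below in mm.
- blue_pin: Pin of the same shape and origin with a BLUE head, in the holder's other socket, 96 from the red one (either pin may be in either socket). Not to be used; stays in the holder.
- drive_unit: White belt drive unit with a grey top, fixed; 240 (x) x 220 (y) x 40 high, origin at the centre of its underside, x away from the robot, z up. The arm's pivot is vertical at x = 70, y = 0. Two pulleys (no belt) near its +x edge; pulleys and tension wheel rise at most 22 above the top.
- lock_slot (a point): Centre of the mouth of the yellow-edged slot in the unit's top, 40 above the worktop, 115 from the arm's pivot. Axes as the unit's: x level from slot to pivot, y to the left seen along x, z up. Slot: 40 long (x), 21 wide (y), 36 deep; the long edges flare at 45 degrees to 33 wide at the mouth.
- take_up_arm (a joint): Blue bar with the black tension wheel; 16 wide, 158 from pivot to nose, 3 to 15 above the unit's top. rad: 0 at rest (from pivot along lock_slot -x, leaning 0.5 to +y), grows toward -y, stop 0.85; spring 1 to 2 N. A pin moved straight along -y, level with the slot in x, meets it 81 before the slot's centre and over the slot holds it at 0.64. A pin in the slot on its +y side keeps it back.
There are look-alikes about, which are no part of the job. Leave any orange or turquoise look-alike of the red_pin alone.

How it is judged:
By the outcome, as a careful person would: the job done as asked, in the order asked, and still so for the second after the job is handed in, with the robot touching nothing.
It also fails if it takes over 45 s, if anything falls off the work surface, if the arm or the gripper's body presses on something with over 40 N, if the wrist force passes 120 N, or if a joint passes its speed limit or range.

## Working session

There is one attempt and no reset: what is moved stays moved. The work goes in short steps, each a Python script; the robot and the scene stay as the last script left them, time stands still between calls to the robot, and variables do not carry over. Pictures are saved under pics/ and viewed, about 8 in all and at most 12, crops included, and the job is handed in when it is done.

```bash
mkdir -p pics
cat > h.py <<'E'
from bench import *
import numpy as np, cv2
def snap(c,fn=None):
    im=read_camera(c)
    if fn: cv2.imwrite('pics/'+fn,cv2.cvtColor(im,cv2.COLOR_RGB2BGR))
    return im
def ray(c,px):
    p=camera_params(c);K=np.array(p["K"]);T=np.array(p["camera_from_world"])
    u=cv2.undistortPoints(np.array([[px]],float),K,np.array(p["dist_coeffs"]))[0,0]
    R=T[:3,:3];o=-R.T@T[:3,3];d=R.T@np.array([u[0],u[1],1]);return o,d
def at_z(c,px,z):
    o,d=ray(c,px);return o+d*(z-o[2])/d[2]
def proj(c,P):
    p=camera_params(c);T=np.array(p["camera_from_world"])
    return cv2.projectPoints(np.array(P,float).reshape(-1,3),cv2.Rodrigues(T[:3,:3])[0],T[:3,3],np.array(p["K"]),np.array(p["dist_coeffs"]))[0][:,0]
def two(px):  # triangulate dict cam->px
    A=np.zeros((3,3));b=np.zeros(3)
    for c,q in px.items():
        o,d=ray(c,q);d/=np.linalg.norm(d);M=np.eye(3)-np.outer(d,d);A+=M;b+=M@o
    return np.linalg.solve(A,b)
E
python3 - <<'E'
from h import *
zs={'red_pin':.008,'blue_pin':.008,'drive_unit':0.0,'lock_slot':.04}
for c in ('scene','top'):
    snap(c,c+'1.png')
    for n in ('red_pin','blue_pin','drive_unit','lock_slot'):
        for f in (look_for,tip_of):
            if n=='lock_slot' and f is look_for: continue
            try:
                for r in f(c,n)[:4]: print(c,n,f.__name__,np.round(r['at'],1),round(r['confidence'],2),at_z(c,r['at'],zs[n]+(0.05 if f is look_for and 'pin' in n else 0)).round(4))
            except Exception as e: print(c,n,e)
print(read_time_s(),read_tcp_rot())
E
```

```text
scene red_pin call [387.  324.1] 0.94 [ 0.4669 -0.2569  0.058 ]
scene red_pin call [404.3 283.8] 0.89 [ 0.5466 -0.25    0.058 ]
scene red_pin call [431.2 240.2] 0.82 [ 0.6517 -0.254   0.058 ]
scene red_pin call [424.3 260.8] 0.79 [ 0.6428 -0.2534  0.008 ]
scene red_pin call [398.6 304.9] 0.68 [ 0.5364 -0.251   0.008 ]
scene red_pin call [383.2 347.6] 0.56 [ 0.4532 -0.2623  0.008 ]
scene blue_pin call [468.8 296.9] 0.87 [ 0.5741 -0.3491  0.058 ]
scene blue_pin call [463.5 317.3] 0.76 [ 0.5674 -0.3545  0.008 ]
scene drive_unit call [265.7 213.4] 0.93 [0.6025 0.0632 0.    ]
scene drive_unit call [265.1 217.8] 0.83 [0.5924 0.0577 0.    ]
scene lock_slot call [248.  215.4] 0.87 [0.5547 0.0654 0.04  ]
top red_pin call [394.5 211.9] 0.79 [ 0.6375 -0.269   0.058 ]
top red_pin call [393.6 269.5] 0.53 [ 0.5343 -0.2672  0.058 ]
top red_pin call [386.6 217.5] 0.8 [ 0.6339 -0.2626  0.008 ]
top red_pin call [386.5 309.9] 0.68 [ 0.4601 -0.2625  0.008 ]
top red_pin call [385.8 269.4] 0.64 [ 0.5358 -0.2611  0.008 ]
top blue_pin call [447.7 254.8] 0.64 [ 0.5615 -0.3645  0.058 ]
top blue_pin call [434.2 258.9] 0.58 [ 0.5564 -0.3528  0.008 ]
top drive_unit call [215.9 233.8] 0.75 [0.6001 0.0603 0.    ]
top drive_unit call [218.4 235.4] 0.89 [0.5971 0.0555 0.    ]
top lock_slot call [210.9 256.1] 0.65 [0.5556 0.061  0.04  ]
0.8 [9.81545700e-01 1.91227710e-01 8.27953030e-06 2.79447324e-05]
```

View pics/scene1.png

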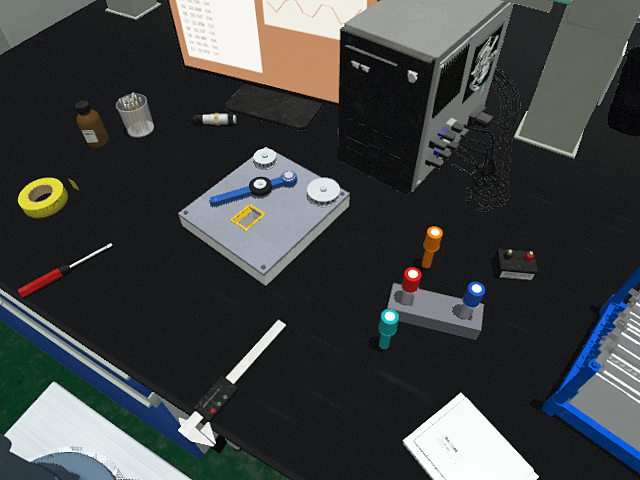

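View pics/top1.png

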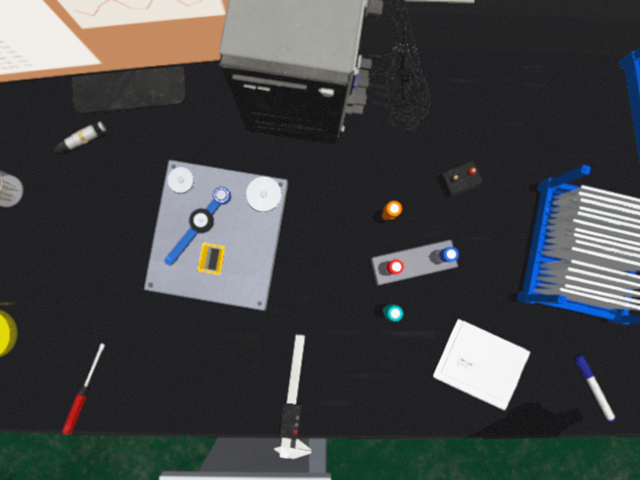

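The scene view shows the red pin at about (412,280), in the holder's nearer-left socket, with blue at (475,295), orange at (433,240) and turquoise at (388,322). The slot is at (248,216), and the arm rests to its left. The top view agrees: red at (396,267), slot at (211,259), pivot at (221,195). Next I'll refine these by colour.

```bash
cat >> h.py <<'E'
def mask(im,h0,h1,s=120,v=60):
    H=cv2.cvtColor(im,cv2.COLOR_RGB2HSV).astype(int);h=H[...,0]
    m=((h>=h0)&(h<=h1)) if h0<=h1 else ((h>=h0)|(h<=h1))
    return (m&(H[...,1]>s)&(H[...,2]>v)).astype(np.uint8)
def blob(m,near,r=30):
    n,l,s,c=cv2.connectedComponentsWithStats(m)
    k=[i for i in range(1,n) if np.hypot(*(c[i]-near))<r]
    i=max(k,key=lambda i:s[i,4]); return (l==i).astype(np.uint8),c[i],s[i,4]
def hullc(m):
    p=cv2.convexHull(np.argwhere(m)[:,::-1].astype(np.int32)).astype(np.float32)
    M=cv2.moments(p);return np.array([M['m10']/M['m00'],M['m01']/M['m00']])
E
python3 - <<'E'
from h import *
I={c:cv2.cvtColor(cv2.imread(f'pics/{c}1.png'),cv2.COLOR_BGR2RGB) for c in('scene','top')}
px={}
for c,nr in(('scene',(412,280)),('top',(396,267))):
    m,_,a=blob(mask(I[c],172,6),nr);px[c]=hullc(m);print(c,'red',px[c],a,at_z(c,px[c],.086))
P=two(px);print('red',P)
px={}
for c,nr in(('scene',(475,295)),('top',(450,254))):
    m,_,a=blob(mask(I[c],105,125),nr);px[c]=hullc(m)
print('blue',two(px))
for c,nr,pn in(('scene',(248,216),(270,250)),('top',(211,259),(240,270))):
    m,_,a=blob(mask(I[c],18,32),nr)
    pts=np.argwhere(m)[:,::-1]
    W=np.array([at_z(c,p,.04)[:2] for p in pts],np.float32)
    print(c,'slot',a,cv2.minAreaRect(W),'poly',at_z(c,hullc(m),.04))
    H=cv2.cvtColor(I[c],cv2.COLOR_RGB2HSV)
    g=((H[...,2]>90)).astype(np.uint8)
    m,_,a=blob(g,pn,60)
    pts=cv2.convexHull(np.argwhere(m)[:,::-1].astype(np.int32))[:,0]
    W=np.array([at_z(c,p,.04)[:2] for p in pts],np.float32)
    print('plate',a,cv2.minAreaRect(W))
# pivot cap, blue arm mask axis
for c,nr in(('scene',(250,188)),('top',(195,225))):
    b=mask(I[c],100,125);n,l,s,ce=cv2.connectedComponentsWithStats(b)
    for i in range(1,n):
        if s[i,4]>40 and np.hypot(*(ce[i]-nr))<80: print(c,'bl',ce[i],s[i],at_z(c,ce[i],.053))
for c,b in(('scene',(170,130,200,160)),('top',(130,150,170,170))):
    x,y,w,h=b;cv2.imwrite(f'pics/{c}crop.png',cv2.resize(cv2.cvtColor(I[c][y:y+h,x:x+w],cv2.COLOR_RGB2BGR),None,fx=3.5,fy=3.5,interpolation=cv2.INTER_CUBIC))
E
```

```text
scene red [411.15540839 279.16379691] 330 [ 0.54102985 -0.26017822  0.086     ]
top red [394.84491979 266.38324421] 125 [ 0.53882622 -0.2645719   0.086     ]
red [ 0.53798103 -0.26226415  0.0916132 ]
blue [ 0.56002454 -0.35588024  0.092311  ]
scene slot 262 ((0.5522146224975586, 0.06436264514923096), (0.04152301326394081, 0.05175473913550377), 81.03218841552734) poly [0.55158459 0.06419173 0.04      ]
plate 12166 ((0.5921505093574524, 0.05051492899656296), (0.2447531819343567, 0.26476922631263733), 81.22540283203125)
top slot 375 ((0.5515551567077637, 0.06073515862226486), (0.04146337881684303, 0.05171792954206467), 81.14836883544922) poly [0.55172093 0.06082388 0.04      ]
plate 15748 ((0.5961247086524963, 0.05285874754190445), (0.22402946650981903, 0.24277406930923462), 80.9243392944336)
scene bl [282.37799043 181.9138756 ] [269 172  28  17 209] [0.64900304 0.04954026 0.053     ]
scene bl [230.03350515 196.06958763] [209 186  43  20 388] [0.5690958  0.11510431 0.053     ]
top bl [214.93103448 205.11724138] [206 192  24  23 145] [0.64671078 0.05355337 0.053     ]
top bl [180.35656836 245.97587131] [165 227  33  38 373] [0.57238674 0.11365601 0.053     ]
```

```bash
cat >> h.py <<'E'
a=np.radians(-9.0);EX=np.array([np.cos(a),np.sin(a),0]);EY=np.array([-np.sin(a),np.cos(a),0])
Q=[np.cos(a/2),np.sin(a/2),0,0]
SLOT=np.array([.5517,.0625,0])
E
python3 - <<'E'
from h import *
p=np.array([.539,-.2623])
move_gripper(.055,40)
move_ptp([*p,.21],Q); print(read_time_s(),read_qpos())
movel([*p,.130],Q,.15)
snap('scene','s2.png'); im=cv2.imread('pics/s2.png')[200:380,320:520]; cv2.imwrite('pics/s2c.png',cv2.resize(im,None,fx=3.5,fy=3.5))
print(read_time_s(),read_ft_force())
E
```

```text
2.8583 [ 0.48747101  0.30609203 -0.12076305  1.73176149  0.04178994  1.10616004
 -1.3766341 ]
3.5917 [0.3112552  0.64146187 0.81541049]
```

View pics/s2c.png

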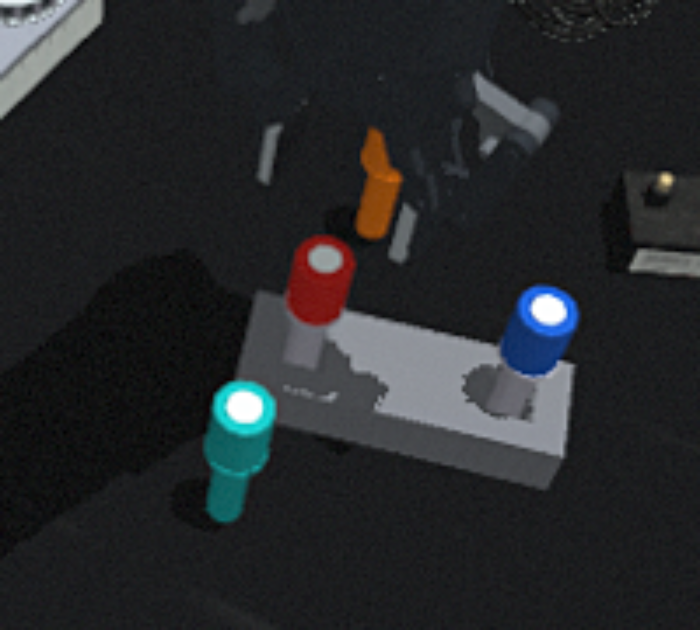

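The crop shows the open jaws straddling the red head at (323,258), with the orange, turquoise and blue pins clear. I'll grasp now.

Run:
```python
from h import *
p=np.array([.539,-.2623])
print(proj('scene',[*p,.126]))
movel([*p,.089],Q,.1); print('F',read_ft_force(),read_eef_pos())
move_gripper(0.0,50); print('gap',read_finger_gap(),read_ft_force())
movel([*p,.18],Q,.12); print('gap',read_finger_gap(),read_ft_force(),read_time_s())
s=SLOT+.108*EY
move_ptp([*s[:2],.19],Q)
for c in('scene','top'): snap(c,c+'3.png')
im=cv2.imread('pics/scene3.png')[60:300,140:400]; cv2.imwrite('pics/s3c.png',cv2.resize(im,None,fx=3,fy=3)[:600,:800])
im=cv2.imread('pics/top3.png')[100:330,100:330]; cv2.imwrite('pics/t3c.png',cv2.resize(im,None,fx=2.6,fy=2.6))
print(tip_of('scene','red_pin'),proj('scene',[*s[:2],.109]),read_eef_pos(),read_time_s())
```

```text
[[415.64620426 265.61624371]]
F [ 0.14777219 -0.4989724   1.11565799] [ 0.53912515 -0.26230333  0.08902224]
gap 0.02284346442382891 [ 6.13359998e-02 -7.61481020e-05  3.50449286e+00]
gap 0.022949321496804787 [ 0.73943131  0.05355431 -1.23606046] 5.4583
[{'at': [382.9, 347.7], 'confidence': 0.73}, {'at': [197.2, 164.7], 'confidence': 0.64}, {'at': [425.7, 262.1], 'confidence': 0.62}] [[201.40100697 164.54699783]] [0.56921591 0.16699854 0.18984302] 7.2
```

View pics/s3c.png

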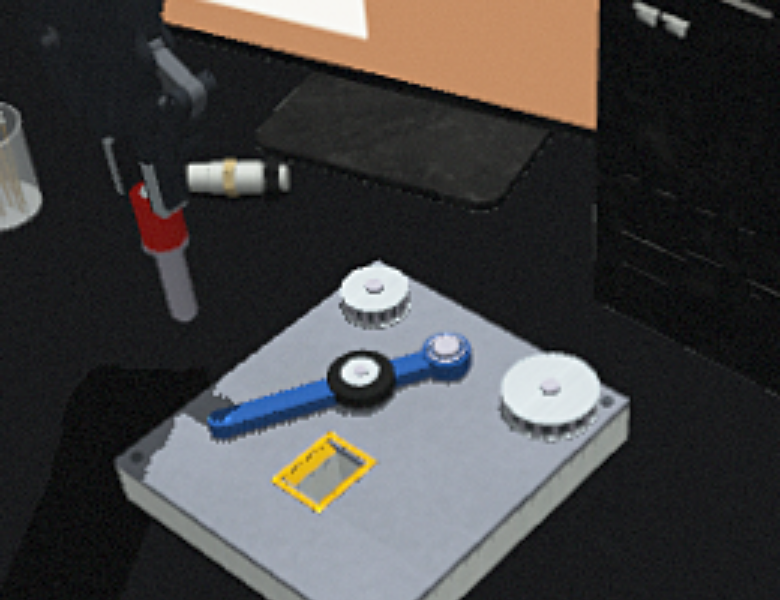

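The pin is held at crop (165,250), beyond the blue arm's tip at (215,425). The gap reads 22.9 mm against a 26 mm head, so I'll check where the pin sits in the hand and whether it is tilted.

Run:
```python
from h import *
e=read_eef_pos();print(e)
for c in('scene','top'): print(c,proj(c,[[*e[:2],e[2]-d] for d in(0,.02,.05,.081)]).round(1).tolist())
print(tip_of('top','red_pin'))
a=cv2.imread('pics/scene3.png')[110:190,160:240];b=cv2.imread('pics/top3.png')[190:270,100:180]
cv2.imwrite('pics/c4.png',np.hstack([cv2.resize(i,(400,400),interpolation=cv2.INTER_CUBIC) for i in(a,b)]))
```

```text
[0.56921591 0.16699854 0.18984302]
scene [[193.0, 129.4], [195.5, 138.6], [199.1, 151.8], [202.6, 164.8]]
top [[122.7, 241.0], [127.4, 242.1], [134.0, 243.6], [140.3, 245.0]]
[{'at': [383.8, 216.1], 'confidence': 0.63}, {'at': [386.7, 312.1], 'confidence': 0.47}]
```

View pics/c4.png

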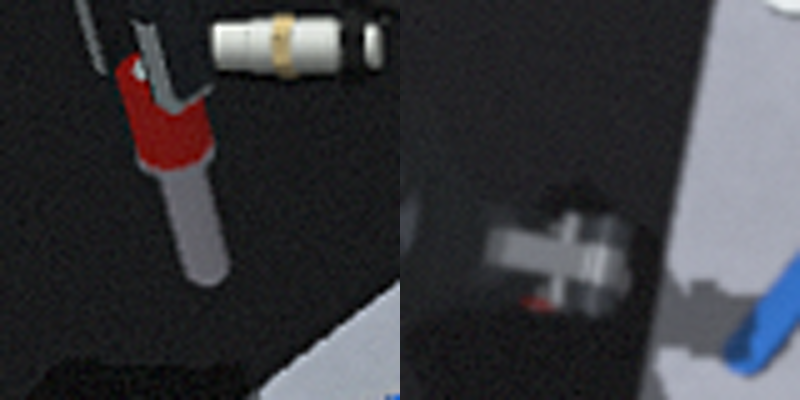

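The pin is upright and its axis matches the TCP line within about 1 px, perhaps 2–3 mm toward −x, which the slot length absorbs. Next: lower it beside the arm, push, and check before dropping.

Run:
```python
from h import *
g=lambda y,x=.002:(SLOT+y*EY+x*EX)[:2]
s=g(.106)
movel([*s,.19],Q,.15); movel([*s,.1255],Q,.1); print('F',read_ft_force())
movel([*g(.06),.1255],Q,.1); print('F',read_ft_force()@EY)
movel([*g(0),.1255],Q,.08); print('F',read_ft_force()@EY,read_ft_force(),read_eef_pos(),g(0),read_time_s())
for c in('scene','top'): snap(c,c+'5.png')
a=cv2.imread('pics/scene5.png')[130:290,165:365];b=cv2.imread('pics/top5.png')[150:310,130:330]
cv2.imwrite('pics/c5.png',np.hstack([cv2.resize(i,(400,320),interpolation=cv2.INTER_CUBIC) for i in(a,b)]))
```

```text
F [-0.35543162  0.75844875 -0.24850801]
F 1.6517496570279706
F 1.7475861068508127 [-1.29247549  1.97407799 -0.31738858] [0.55339821 0.0627062  0.1253401 ] [0.55367538 0.06218713] 9.8
```

View pics/c5.png

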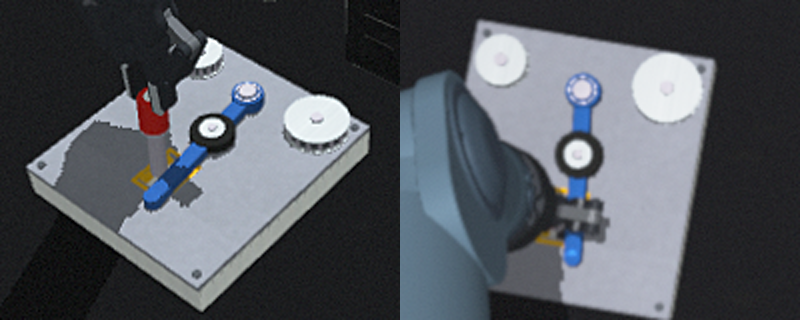

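The arm is pushed back beyond the slot and the pin foot stands over the yellow slot at crop (158,178). I'll lower it while watching the force.

Run:
```python
from h import *
p=(SLOT+.002*EX)[:2]
for z in(.117,.109,.101,.095,.090,.0875):
    movel([*p,z],Q,.05); f=read_ft_force(); print(z,np.round([f@EX,f@EY,f[2]],2),read_eef_pos().round(4))
    if f[2]>10: break
print(read_finger_gap(),read_time_s())
for c in('scene','top'): snap(c,c+'6.png')
a=cv2.imread('pics/scene6.png')[130:290,165:365];b=cv2.imread('pics/top6.png')[150:310,130:330]
cv2.imwrite('pics/c6.png',np.hstack([cv2.resize(i,(400,320),interpolation=cv2.INTER_CUBIC) for i in(a,b)]))
```

```text
0.117 [ 0.66  1.52 -1.83] [0.5536 0.0624 0.1164]
0.109 [-0.77  2.35 -1.62] [0.5534 0.062  0.1084]
0.101 [-0.18  2.09 -1.22] [0.5532 0.062  0.1004]
0.095 [-0.49  2.04 -1.73] [0.5533 0.0621 0.0945]
0.09 [ 0.88  1.65 -1.69] [0.5534 0.0621 0.0896]
0.0875 [ 0.64  2.67 -2.54] [0.5536 0.0622 0.0873]
0.022787543345683916 11.6
```

View pics/c6.png

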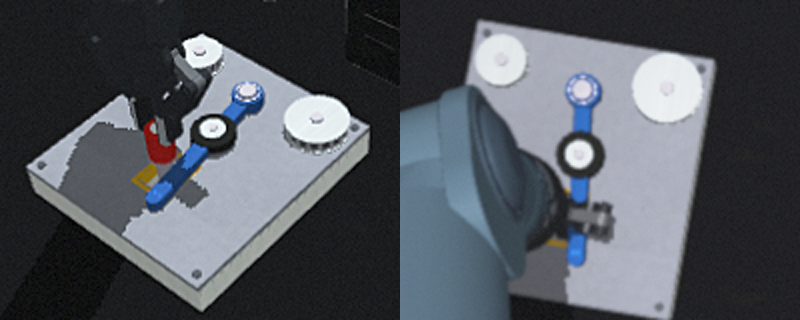

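It went in freely. I'll seat it on the bottom, ease it to the +y side, release and retreat.

Run:
```python
from h import *
p=(SLOT+.002*EX)[:2]; z=.0875
while z>.0835:
    z-=.001; movel([*p,z],Q,.03); f=read_ft_force(); 
    if f[2]>4: break
print('bottom',z,f)
for k in range(5):
    q=p+.001*(k+1)*EY[:2]; movel([*q,z],Q,.03); f=read_ft_force()
    if f@EY<-2: break
print(k,f@EY,f)
move_gripper(.05); print(read_finger_gap(),read_ft_force())
movel([*q,.16],Q,.1)
move_ptp([.5,-.18,.25],Q)
for c in('scene','top'): snap(c,c+'7.png')
print(tip_of('scene','red_pin')[:3],read_time_s())
a=cv2.imread('pics/scene7.png')[130:290,165:365];b=cv2.imread('pics/top7.png')[150:310,130:330]
cv2.imwrite('pics/c7.png',np.vstack([np.hstack([cv2.resize(i,(400,320),interpolation=cv2.INTER_CUBIC) for i in(a,b)]),np.hstack([cv2.resize(cv2.imread(f'pics/{c}7.png'),(400,280)) for c in('scene','top')])]))
```

```text
bottom 0.08449999999999999 [-1.19126943  2.3329096   7.07038688]
4 -1.6234997203877302 [-0.97369138 -1.48951928  7.77039717]
0.04992585757982572 [ 0.80408948 -0.55571563 -0.68159767]
[{'at': [386.9, 346.0], 'confidence': 0.82}, {'at': [423.1, 265.5], 'confidence': 0.82}] 16.175
```

View pics/c7.png

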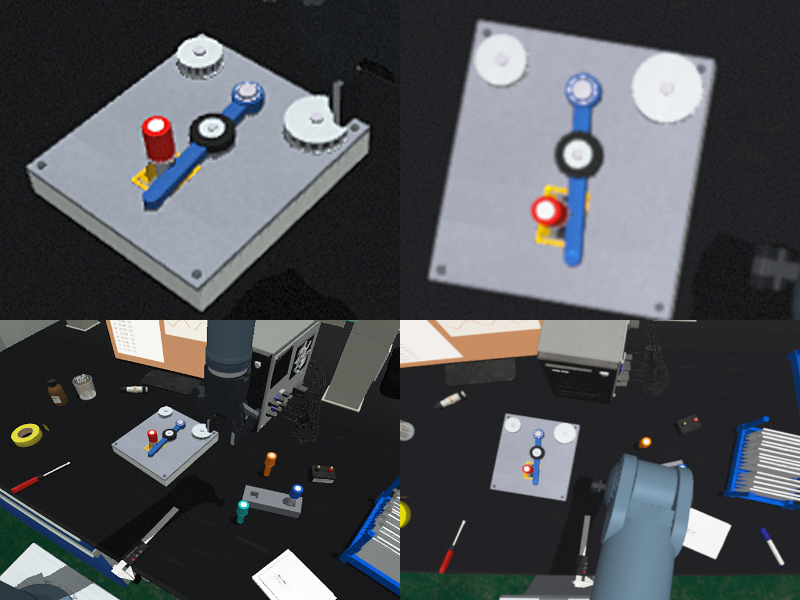

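The red pin stands in the slot at scene-crop (158,140), with the arm held back on its −y side. Blue, orange and turquoise are where they were, and the gripper is clear.

```bash
python3 -c "
from h import *
print(read_ft_force(),read_time_s()); print(sign_off())"
```

```text
[ 0.49482001  1.03442191 -0.45143979] 16.175
the job is handed in; nothing more can be done
None
```

The red pin now stands in the yellow-edged slot and holds the take-up arm back on its own. I signed off at about 16.2 s of the 45 s limit.

- **What I did:** I took the red pin from its holder and pushed the arm round with the shank at about 2 N. I lowered the pin to the bottom of the slot, eased it to the slot's +y side, then opened the gripper and moved away.
- **Last checks:** The final pictures from both cameras show the pin upright in the slot with the arm resting against it. The blue, orange and turquoise pins look untouched, and the gripper is clear. The highest tool force I read was about 8 N, when the pin met the slot bottom.
- **Checks that disagreed:**
  - The finger gap on the pin head read 22.9 mm against a stated 26 mm, but the pin hung straight and held firm.
  - The two cameras differed by about 4 mm in y, so I used the average.
  - In the last scene picture, the network reported only the two look-alikes and missed the red pin, so I confirmed the pin's place by eye. I did not measure the arm's angle.

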